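Set the bench cradle to its longest notch

TASK

Set the bench cradle to its longest length: lift the slide by its black knob out of the notch it sits in, carry it along the track and drop it into the last notch, at the end farthest from the upright fork, so that its crossbar sits fully down in both cheeks. Leave the plain stop bar in its own notch and let go of the slide.

Things in the scene. Friction and masses are not known exactly. Their poses are not given: they have to be found in the camera images.
- cradle: Fixed bench cradle. Two parallel aluminium cheeks (14 mm thick, 40 mm apart, tops 55 mm above the table) run along its y, -132 to +132 mm, on a dark base plate. Five notch pairs at y = +96, +48, 0, -48, -96 mm: 18 mm deep, floor 37 mm above the table, 24 mm wide there, 36 mm at the mouth. Upright fork, 102 mm tall, at y = +175 mm. Origin: on the table below the middle notch, z up.
- slide: Loose slide, 0.2 kg. Steel crossbar 84 x 14 x 14 mm (long in x) lying across both cheeks; keel 24 x 12 mm reaching 24 mm below it; 12 mm stem to a round black knob, 30 mm wide, from 43 to 75 mm above the origin. Origin: centre of the crossbar's underside, on the notch floor when seated; z up. Starts in the notch nearest the fork or the middle one, x along the cradle's x. Lifts straight up.
- end_notch (a point): The notch to use: last pair, at y = -96 mm of the cradle, farthest from the fork. Point midway between the cheeks at the height of the notch floor, 37 mm above the table; axes as the cradle's. The slide's origin is here when it is fully down.
- stop_bar: Plain steel bar without knob, 84 x 14 x 14 mm (long in x), loose across both cheeks in the other one of those two notches, its top 51 mm above the table. It stays there. It may lie between the slide and the last notch: the slide passes over it if lifted 45 mm or more. Origin: centre of its underside.
Things that resemble listed ones, but are neither listed nor needed, are in the scene too. Several things have the shape of the stop_bar; the one meant has the colours described above.

How it is judged:
On the way:
1. the slide is lifted clear of its notch (at least 19 mm above the notch floor) (z of slide in the frame of end_notch above 0.019 m), for 0.1 s.
At the end, for the whole second after the job is handed in: The slide rests in the notch farthest from the fork: its origin within 14 mm horizontally of that notch's point and within 4 mm of its height, upright within 0.15 rad, crossbar across the track within 0.25 rad, at rest and released; the stop bar lies at rest within 20 mm of where it began (horizontal distance between slide and end_notch below 0.014 m and z of slide in the frame of end_notch between -0.004 and 0.004 m and angle between slide's own z axis and vertical below 0.15 rad and angle between the x axis of slide and the x axis of cradle, either way round below 0.25 rad and linear speed of each of slide, stop_bar below 0.02 m/s and distance of stop_bar from where it was at the start of the episode below 0.02 m); the robot touches nothing.
It fails at once if the plain stop bar is moved out of its place (more than 20 mm) (distance of stop_bar from where it was at the start of the episode above 0.02 m).
It also fails if it takes over 32 s, if anything falls off the work surface, if the arm or the gripper's body presses on something with over 40 N, if the wrist force passes 120 N, or if a joint passes its speed limit or range.

ROBOT

A 6-joint arm with a two-finger parallel gripper is mounted at the origin on the work surface. World frame = base frame: x ahead of the robot, y to its left, z up, the work surface at z = 0. Lengths are in m, angles in rad, forces in N, time in s.
With the tool pointing down it reaches from about 0.425 to 0.95 m from the base axis. Payload 3.5 kg.
Tool frame: the origin (TCP) lies on the centre line of the jaws, within the pads' length; the fingertips stand ahead of it and the grasp point (between the pads) lies 11 mm behind it (tips_ahead is the z of the fingertips in the tool frame, in m); z points along the fingers, y is the direction in which the jaws open and shut (so a half turn about z gives the same grasp; the last joint's range is limited). The gripper opens to 85 mm and grips with 20 to 120 N. Pads are 22 mm wide; open, the fingers measure 114 mm over their backs; the gripper's body (76 mm by 85 mm) begins 54 mm behind the grasp point. The pads swing forward as they close: fully open they stand 13 mm farther back than shut.
Start: joints at [1.149, 0.286, 1.577, -0, 1.279, -0.15], TCP at [0.181, 0.65, 0.239] pointing down, gripper open.
Joint ranges: [-2.77, 2.77], [-0.9, 2.22], [0.21, 2.48], [-1.53, 4.67], [0.24, 2.81], [-2.84, 2.84]. Speed limits (rad/s): [2.79, 2.79, 3.14, 3.14, 3.14, 3.14].

INTERFACE

Orientations are given as a unit quaternion [x, y, z, w].
In Python, from plant import * gives the robot as it stands. The module is installed in compiled form; this text tells all that it offers.
- The arm moves only by the tool move_arm, never from a script. Its arguments are lists of equal length, an entry for each row: "linear": the shift along the world's x, y, z in m, a list of three; "twist": the turn, a rotation vector about the world's x, y, z in degrees, a list of three. A call has 1 to 20 rows; each row shifts and turns the pose as measured when the row begins; what a row does not reach is not made up. A row lasts 1/12 s, in which the tool goes at most 41.7 mm and 7.16 degrees, less where a joint would pass 70% of its speed; a pose out of reach is approached as far as the arm can. A call is refused whole if a number of a shift passes 0.0417 or a number of a turn 7.16, either way. A call with a gripper value outside its range is refused whole. "grip" is the opening, from 0 (shut) to 1 (fully open), set as the call begins (left out, the last holds). The fingers move at their own pace and stop on an object; "force" is the grip in N (left out, the last holds). Time passes only in rows, so rows that do not move let the fingers close. It gives the time, the measured TCP pose, the force and the opening at its end, in the units of the state.
- get_state(): the state, without advancing time (a new reading comes with each control period).
- read_camera(name): name is "scene" or "top"; returns a dict with "img" (420x560x3 uint8, blue, green, red), "depth" (420x560 float32, m along the optical axis (not along the pixel's ray), 0 where there is no reading), "fx", "fy", "cx", "cy" (pixels), "rvec" (rotation vector, rad) and "tvec" (3), from world to camera coordinates, as OpenCV has them. Camera axes: x right, y down, z forward; pixel columns grow to the right and rows downward; lengths in m; the calibration is good to about 2 mm. A picture is of the moment at which its call begins.
- sign_off(): hands the job in, once; it reports no verdict.
The state is a dict: "time": time; "qpos": joint angles; "dq": joint speeds; "joint_efforts": joint torques, N m; "eef_pos": TCP position; "tcp_rot": TCP orientation; "contact_force": force on the tool from outside, world axes, zero at the start; "wrist_torque": the same for the moment, N m; "opening": opening from 0.0 (shut) to 1.0 (fully open).
Only numpy, scipy, OpenCV 4.12 (cv2) and the standard library are available. Lean on these libraries where they do the work, as an engineer would, in place of code of your own. Each camera call takes 0.05 s, during which the arm holds its last target.

## Working session

There is one attempt and no reset: what is moved stays moved. The work goes in short steps, Python scripts to look and compute and a tool call to move; the robot and the scene stay as the last step left them, time stands still between calls to the robot, and variables do not carry over. Pictures are saved under pics/ and viewed, and the job is handed in when it is done.

Besides the shell and the picture viewer there is one more tool, called after "Call:" as name(argument=value, ...) on one line, values as JSON. move_arm: Moves the arm, as the interface text tells. Its arguments: {"type":"object","properties":{"linear":{"type":"array","items":{"type":"array","items":{"type":"number"}}},"twist":{"type":"array","items":{"type":"array","items":{"type":"number"}}},"grip":{"type":"number"},"force":{"type":"number"}},"required":["linear","twist"]}

```bash
mkdir -p pics
python3 - <<'E'
from plant import *
import cv2,pickle
s=get_state();print(s)
for n in("scene","top"):
    c=read_camera(n);cv2.imwrite(f"pics/{n}0.png",c["img"]);pickle.dump(c,open(f"{n}0.pkl","wb"))
    print(n,c["fx"],c["cx"],c["cy"],c["rvec"],c["tvec"])
E
```

```text
{'time': 0.0, 'qpos': array([ 1.14900895e+00,  2.87210316e-01,  1.57817662e+00, -1.41737493e-05,
        1.27859160e+00, -1.49982089e-01]), 'dq': array([ 0.00099617,  0.00169496, -0.00022944,  0.00135248, -0.00016648,
       -0.00200384]), 'joint_efforts': array([ 1.98763279e-03, -4.05980122e+01, -2.92624694e+01,  1.04796317e-05,
        5.71738303e-03, -5.75396584e-07]), 'eef_pos': array([0.18091724, 0.64964201, 0.23791759]), 'tcp_rot': array([ 1.35482561e-01,  9.90779013e-01, -1.14643473e-03, -3.29908019e-04]), 'contact_force': array([0.34896262, 0.17295346, 0.21596663]), 'wrist_torque': array([0.01011359, 0.02801395, 0.00722821]), 'opening': 1.0028840997167965}
scene 497.3706963739018 280.59292446541264 199.24476119584853 [ 0.6541839   2.58765586 -1.18563722] [ 0.51251564 -0.17594811  0.96981931]
top 419.1809695991967 279.42819151373305 214.00408533951546 [ 2.15911454 -2.13369501  0.1601016 ] [-0.00193991  0.61198657  0.61739598]
```

View pics/scene0.png

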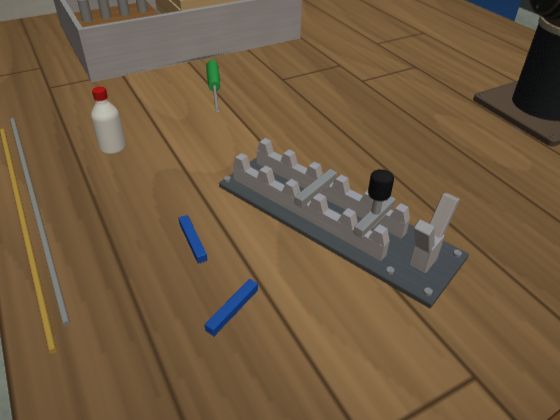

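View pics/top0.png

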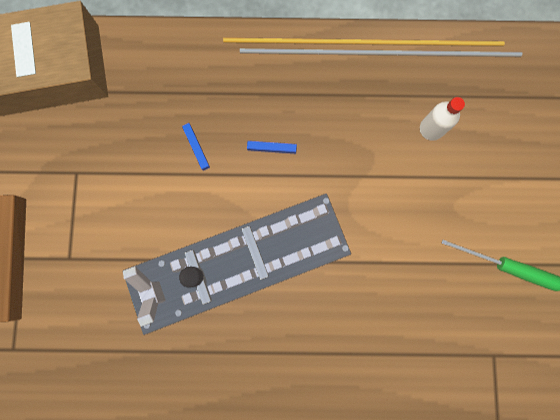

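Top view: the cradle runs from the fork at about (140,295) to the free end at about (335,225). The slide (black knob, 191,277) is in the fork-end notch. The plain steel bar (255,252) is in the middle notch.

Look-alikes for the bar are the two blue bars at (196,146) and (272,147), which are the wrong colour and off the cradle. The screwdriver and the two rods are irrelevant. The only knob is the black one.

```bash
cat > h.py <<'E'
import numpy as np,cv2
def cloud(c):
    d=c["depth"];v,u=np.indices(d.shape)
    P=np.stack([(u-c["cx"])/c["fx"]*d,(v-c["cy"])/c["fy"]*d,d],-1)
    R=cv2.Rodrigues(np.array(c["rvec"]))[0]
    W=(P-np.array(c["tvec"]))@R
    W[d==0]=np.nan
    return W
def crop(c,x0,x1,y0,y1,name,s):
    cv2.imwrite(name,cv2.resize(c["img"][y0:y1,x0:x1],None,fx=s,fy=s,interpolation=cv2.INTER_CUBIC))
E
python3 - <<'E'
from h import *;import pickle
for n,kn,box in(("top",(191,277),(110,370,180,350)),("scene",(381,180),(200,480,120,310))):
    c=pickle.load(open(n+"0.pkl","rb"));W=cloud(c);crop(c,*box,f"pics/{n}c.png",2.8)
    x0,x1,y0,y1=box;Q=W[y0:y1,x0:x1].reshape(-1,3);I=c["img"][y0:y1,x0:x1].reshape(-1,3).max(1)
    ok=~np.isnan(Q[:,2]);Q=Q[ok];I=I[ok]
    print(n,np.histogram(Q[:,2],np.arange(-.01,.14,.005)))
    k=(Q[:,2]>.095)&(I<60);print("knob",k.sum(),Q[k].mean(0),Q[k].min(0),Q[k].max(0))
    t=(abs(Q[:,2]-.055)<.0025)&(I>110);print("tops",t.sum(),cv2.minAreaRect(Q[t][:,:2].astype(np.float32)))
    b=(Q[:,2]>.004)&(Q[:,2]<.02)&(I<110);print("plate",b.sum(),cv2.minAreaRect(Q[b][:,:2].astype(np.float32)),np.median(Q[b][:,2]))
    f=Q[:,2]>.09;f&=I>90;print("fork",f.sum(),Q[f].mean(0),Q[f].max(0))
E
```

```text
top (array([    0,  5143, 24039,  1607,  7670,   161,    59,    78,    82,
        1118,   335,   315,  1233,   960,    62,    63,    63,    57,
          72,    82,    78,   168,   204,    26,   335,     4,     0,
           0,     0,     0]), array([-0.01 , -0.005,  0.   ,  0.005,  0.01 ,  0.015,  0.02 ,  0.025,
        0.03 ,  0.035,  0.04 ,  0.045,  0.05 ,  0.055,  0.06 ,  0.065,
        0.07 ,  0.075,  0.08 ,  0.085,  0.09 ,  0.095,  0.1  ,  0.105,
        0.11 ,  0.115,  0.12 ,  0.125,  0.13 ,  0.135,  0.14 ]))
knob 66 [0.51435117 0.11927211 0.10627638] [0.49997463 0.11506119 0.09512001] [0.52641259 0.13592198 0.11427315]
tops 1383 ((0.5380957722663879, 0.06902096420526505), (0.08293506503105164, 0.31465455889701843), 23.358112335205078)
plate 237 ((0.5369229316711426, 0.07317650318145752), (0.10856775939464569, 0.3567058742046356), 21.64542007446289) 0.01133218032606013
fork 423 [0.48534097 0.20108923 0.09907988] [0.52540881 0.22676715 0.11174652]
scene (array([    0, 28589,  6767,  5201,  2183,   824,   833,   840,   855,
        1418,   879,  1086,  1469,   178,   121,   134,   134,   117,
         171,   201,   203,   311,   159,   104,   225,     0,     0,
           0,     0,     0]), array([-0.01 , -0.005,  0.   ,  0.005,  0.01 ,  0.015,  0.02 ,  0.025,
        0.03 ,  0.035,  0.04 ,  0.045,  0.05 ,  0.055,  0.06 ,  0.065,
        0.07 ,  0.075,  0.08 ,  0.085,  0.09 ,  0.095,  0.1  ,  0.105,
        0.11 ,  0.115,  0.12 ,  0.125,  0.13 ,  0.135,  0.14 ]))
knob 472 [0.51800943 0.13477563 0.10700913] [0.50006357 0.11612697 0.09523612] [0.52982067 0.14568212 0.11303686]
tops 776 ((0.5393388867378235, 0.06946457177400589), (0.0706382468342781, 0.3140413165092468), 21.723590850830078)
plate 7607 ((0.612274169921875, 0.11137281358242035), (0.25898340344429016, 0.366562157869339), 26.499500274658203) 0.009307459100592112
fork 421 [0.48716503 0.20566464 0.09722006] [0.52682445 0.22809877 0.10254467]
```

View pics/topc.png

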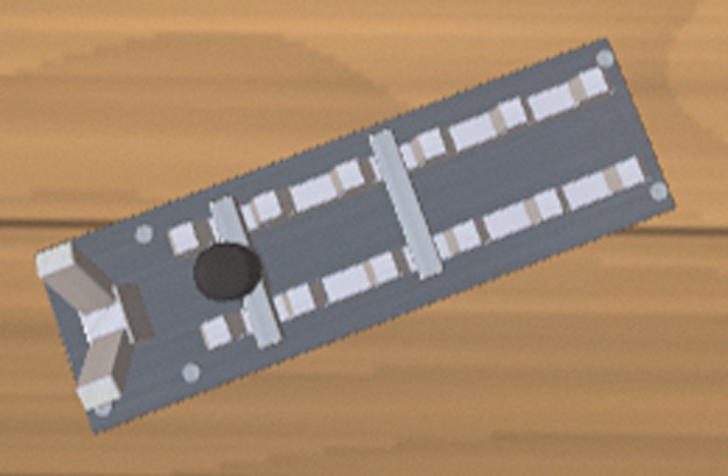

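View pics/scenec.png

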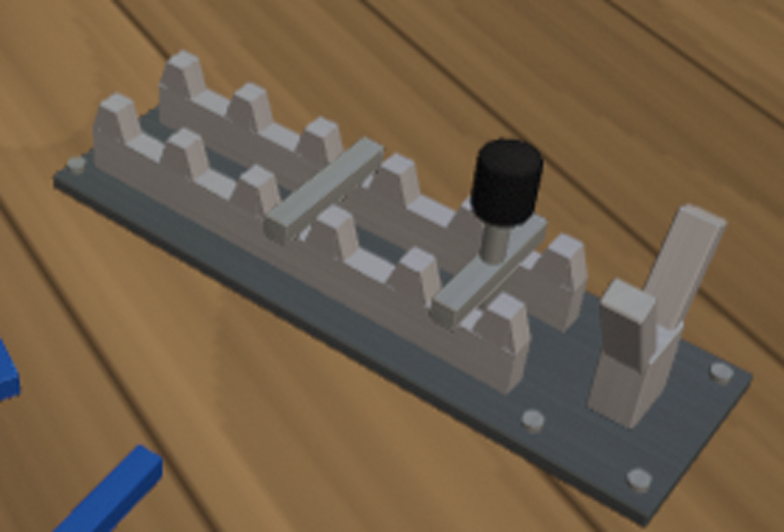

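```bash
cat >> h.py <<'E'
def prof(y):
    d=np.min(np.abs(y[...,None]-np.array([.096,.048,0,-.048,-.096])),-1)
    return np.interp(d,[.012,.018],[.037,.055])
def fit(Q,skip,p0):
    from scipy.optimize import minimize
    def loc(p,Q):
        c,s=np.cos(p[2]),np.sin(p[2]);dx,dy=Q[:,0]-p[0],Q[:,1]-p[1]
        return c*dx+s*dy,-s*dx+c*dy
    def cost(p):
        x,y=loc(p,Q);use=np.ones(len(x),bool)
        for k in skip: use&=abs(y-k)>.020
        use&=(abs(x)<.05)&(abs(y)<.15)
        inn=(abs(x)>.020)&(abs(x)<.034)&(abs(y)<.132)
        # outside of footprint -> plate .01
        pr=np.where(inn,prof(y),.010)
        e=np.minimum(abs(pr-(Q[:,2]-p[3])),.012)
        return e[use].mean()
    best=None
    for a in np.linspace(-.01,.01,3):
        for b in np.linspace(-.012,.012,5):
            q=np.array(p0,float)+[a,b,0,0]
            S=np.vstack([q,q+[.006,0,0,0],q+[0,.006,0,0],q+[0,0,.03,0],q+[0,0,0,.002]])
            r=minimize(cost,q,method="Nelder-Mead",options=dict(initial_simplex=S,xatol=1e-5,fatol=1e-8,maxiter=600))
            if best is None or r.fun<best.fun: best=r
    return best
E
python3 - <<'E'
from h import *;import pickle
Q=[]
from scipy.optimize import least_squares
for n,box in(("top",(110,370,180,350)),("scene",(200,480,120,310))):
    c=pickle.load(open(n+"0.pkl","rb"));W=cloud(c)
    q=W[box[2]:box[3],box[0]:box[1]].reshape(-1,3);I=c["img"][box[2]:box[3],box[0]:box[1]].reshape(-1,3)
    ok=~np.isnan(q[:,2]);q=q[ok];I=I[ok]
    z=(q[:,2]>.004)&(q[:,2]<.065)
    r=fit(q[z],[.096,0],[.538,.069,np.radians(22),0]);p=r.x;print(n,p,np.degrees(p[2]),r.fun)
    A=p[:2]+.096*np.array([-np.sin(p[2]),np.cos(p[2])]);print("notch +96",A," -96",2*p[:2]-A)
    # knob rim: top points & side cylinder fit
    k=(q[:,2]>.084)&(q[:,2]<.116)&(np.hypot(*(q[:,:2]-A).T)<.03)
    top=k&(q[:,2]>.1085+p[3]);print("knob top",top.sum(),q[top].mean(0),q[top].min(0),q[top].max(0),cv2.minEnclosingCircle(q[top][:,:2].astype(np.float32)))
E
```

```text
top [0.54915431 0.04145415 0.37842203 0.0011805 ] 21.681985017097794 0.0013601473210482782
notch +96 [0.51368667 0.13066203]  -96 [ 0.58462195 -0.04775373]
knob top 341 [0.51219816 0.12940594 0.11267381] [0.49855562 0.11599359 0.10974708] [0.52611074 0.1441969  0.11586076] ((0.5121193528175354, 0.1297522783279419), 0.01480024866759777)
scene [ 0.55121457  0.04133255  0.38291838 -0.00089168] 21.939606936169437 0.00582317561760817
notch +96 [0.51534618 0.13038005]  -96 [ 0.58708296 -0.04771496]
knob top 281 [0.51560477 0.13208159 0.11070099] [0.50006357 0.11612697 0.10794142] [0.5286407  0.14523905 0.11303686] ((0.5142661333084106, 0.1306501179933548), 0.014750739559531212)
```

Run:
```python
import plant;print([n for n in dir(plant) if n[0]!='_'])
print(getattr(plant,'tips_ahead',None))
s=plant.get_state();print(s['time'],s['eef_pos'],list(s))
```

```text
['Unreachable', 'get_state', 'read_camera', 'sign_off', 'tips_ahead']
0.008
0.1 [0.18095509 0.64968824 0.2380494 ] ['time', 'qpos', 'dq', 'joint_efforts', 'eef_pos', 'tcp_rot', 'contact_force', 'wrist_torque', 'opening']
```

Call:
move_arm(linear=[[0.0208, -0.0325, 0], [0.0208, -0.0325, 0], [0.0208, -0.0325, 0], [0.0208, -0.0325, 0], [0.0208, -0.0325, 0], [0.0208, -0.0325, 0], [0.0208, -0.0325, 0], [0.0208, -0.0325, 0], [0.0208, -0.0325, 0], [0.0208, -0.0325, 0], [0.0208, -0.0325, 0], [0.0208, -0.0325, 0], [0.0208, -0.0325, 0], [0.0208, -0.0325, 0], [0.0208, -0.0325, 0], [0.0208, -0.0325, 0], [0, 0, 0]], twist=[[0, 0, -3.3], [0, 0, -3.3], [0, 0, -3.3], [0, 0, -3.3], [0, 0, -3.3], [0, 0, -3.3], [0, 0, -3.3], [0, 0, -3.3], [0, 0, -3.3], [0, 0, -3.3], [0, 0, -3.3], [0, 0, -3.3], [0, 0, -3.3], [0, 0, -3.3], [0, 0, -3.3], [0, 0, -3.3], [0, 0, 0]], grip=1.0)

```text
time: 1.52
eef_pos: [0.5163, 0.1015, 0.2281]
tcp_rot: [0.578, 0.816, -0.004, -0.004]
contact_force: [-0.8, 0.5, -0.3]
opening: 1.0
```

```bash
cat >> h.py <<'E'
def st(goal=None,jaw=21.9):
    from plant import get_state
    from scipy.spatial.transform import Rotation as R
    s=get_state();M=R.from_quat(s["tcp_rot"]).as_matrix()
    a=np.degrees(np.arctan2(M[1,1],M[0,1]))
    print("t",round(s["time"],2),"p",s["eef_pos"].round(4),"jaw",round(a,2),"turn",round((jaw-a+90)%180-90,2),"z",M[:,2].round(4),"tilt fix deg",np.degrees(np.cross(M[:,2],[0,0,-1])).round(2),"F",s["contact_force"].round(1),"op",round(float(s["opening"]),3),"q",s["qpos"].round(2))
    if goal is not None: print("to go",(np.array(goal)-s["eef_pos"]).round(4))
E
python3 -c "
from h import *
st([.5133,.1305,.085])"
```

```text
t 1.52 p [0.5163 0.1015 0.2281] jaw 19.41 turn 2.49 z [-0.0119 -0.0022 -0.9999] tilt fix deg [ 0.13 -0.68  0.  ] F [-0.8  0.5 -0.3] op 1.0 q [ 0.   -0.03  1.94 -0.    1.24 -0.34]
to go [-0.003   0.029  -0.1431]
```

Call:
move_arm(linear=[[-0.001, 0.01, -0.02], [-0.001, 0.01, -0.02], [-0.001, 0.009, -0.02], [0, 0, 0], [0, 0, 0]], twist=[[0, -0.7, 1.2], [0, 0, 1.2], [0, 0, 0], [0, 0, 0], [0, 0, 0]])

```text
time: 1.93
eef_pos: [0.5141, 0.1276, 0.1659]
tcp_rot: [0.563, 0.826, -0.001, 0.001]
contact_force: [0.6, 0.9, 0.2]
opening: 0.996
```

```bash
python3 -c "
from h import *
st([.5133,.1305,.085])
from plant import read_camera
c=read_camera('scene');crop(c,260,560,0,300,'pics/a1.png',2)
c=read_camera('top');cv2.imwrite('pics/a1t.png',c['img'])"
```

```text
t 1.93 p [0.5141 0.1276 0.1659] jaw 21.48 turn 0.42 z [ 5.0e-04 -2.4e-03 -1.0e+00] tilt fix deg [0.14 0.03 0.  ] F [0.6 0.9 0.2] op 0.996 q [ 0.05  0.04  2.   -0.    1.1  -0.32]
to go [-0.0008  0.0029 -0.0809]
```

View pics/a1.png

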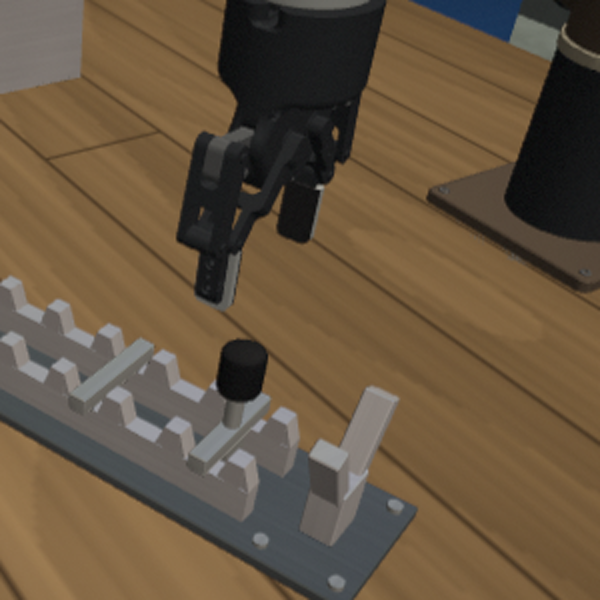

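View pics/a1t.png

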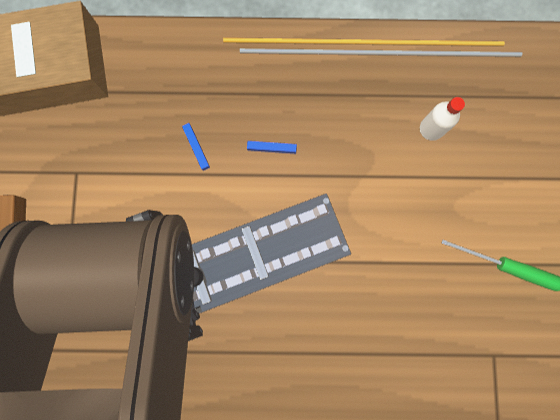

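The scene view shows the open fingers straddling the knob (243,370) along the cradle's x. I'm descending now.

Call:
move_arm(linear=[[-0.0008, 0.003, -0.02], [0, 0, -0.02], [0, 0, -0.02], [0, 0, -0.012], [0, 0, -0.005], [0, 0, 0]], twist=[[0, 0, 0.4], [0, 0, 0], [0, 0, 0], [0, 0, 0], [0, 0, 0], [0, 0, 0]])

```text
time: 2.53
eef_pos: [0.5201, 0.1304, 0.0976]
tcp_rot: [0.56, 0.829, 0.005, 0.009]
contact_force: [-0.5, 0.2, -0.1]
opening: 1.001
```

```bash
python3 -c "
from h import *
st([.5133,.1305,.085])
from plant import read_camera
c=read_camera('scene');crop(c,260,560,50,300,'pics/a2.png',2)"
```

```text
t 2.53 p [0.5201 0.1304 0.0976] jaw 21.92 turn -0.02 z [ 0.0208 -0.0018 -0.9998] tilt fix deg [0.1  1.19 0.  ] F [-0.5  0.2 -0.1] op 1.001 q [ 0.06  0.14  2.03 -0.    0.95 -0.32]
to go [-0.0068  0.0001 -0.0126]
```

View pics/a2.png

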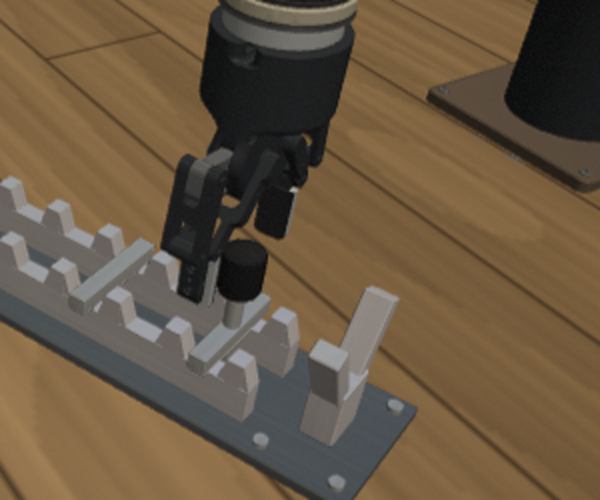

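Call:
move_arm(linear=[[-0.003, 0, -0.006], [-0.003, 0, -0.005], [-0.001, 0, -0.002], [0, 0, 0], [0, 0, 0]], twist=[[0, 1.2, 0], [0, 0, 0], [0, 0, 0], [0, 0, 0], [0, 0, 0]])

```text
time: 3.0
eef_pos: [0.5162, 0.1305, 0.0892]
tcp_rot: [0.56, 0.829, 0.001, 0.003]
contact_force: [1.6, 0.3, 0.0]
opening: 0.999
```

```bash
python3 -c "
from h import *
st([.5133,.1305,.085])"
```

```text
t 3.0 p [0.5162 0.1305 0.0892] jaw 21.92 turn -0.02 z [ 0.0074 -0.0014 -1.    ] tilt fix deg [0.08 0.42 0.  ] F [1.6 0.3 0. ] op 0.999 q [ 0.06  0.15  2.04 -0.    0.95 -0.32]
to go [-0.0029  0.     -0.0042]
```

Call:
move_arm(linear=[[-0.003, 0, -0.004], [-0.001, 0, -0.001], [0, 0, 0]], twist=[[0, 0.4, 0], [0, 0.2, 0], [0, 0, 0]])

```text
time: 3.25
eef_pos: [0.5122, 0.1305, 0.0844]
tcp_rot: [0.56, 0.829, -0.001, -0.001]
contact_force: [-0.6, 0.7, 0.2]
opening: 0.997
```

Call:
move_arm(linear=[[0, 0, 0], [0, 0, 0], [0, 0, 0], [0, 0, 0], [0, 0, 0], [0, 0, 0], [0, 0, 0], [0, 0, 0], [0, 0, 0], [0, 0, 0]], twist=[[0, 0, 0], [0, 0, 0], [0, 0, 0], [0, 0, 0], [0, 0, 0], [0, 0, 0], [0, 0, 0], [0, 0, 0], [0, 0, 0], [0, 0, 0]], grip=0.0, force=50)

```text
time: 4.08
eef_pos: [0.5123, 0.1306, 0.0846]
tcp_rot: [0.56, 0.829, -0.001, -0.001]
contact_force: [-0.1, 0.4, -0.9]
opening: 0.337
```

```bash
python3 -c "
from h import *
st([.5133,.1305,.085])
from plant import read_camera
c=read_camera('scene');crop(c,260,560,50,300,'pics/a3.png',2)"
```

```text
t 4.08 p [0.5123 0.1306 0.0846] jaw 21.92 turn -0.02 z [-0.0024 -0.0012 -1.    ] tilt fix deg [ 0.07 -0.14  0.  ] F [-0.1  0.4 -0.9] op 0.337 q [ 0.06  0.15  2.04 -0.    0.95 -0.32]
to go [ 0.001  -0.0001  0.0004]
```

View pics/a3.png

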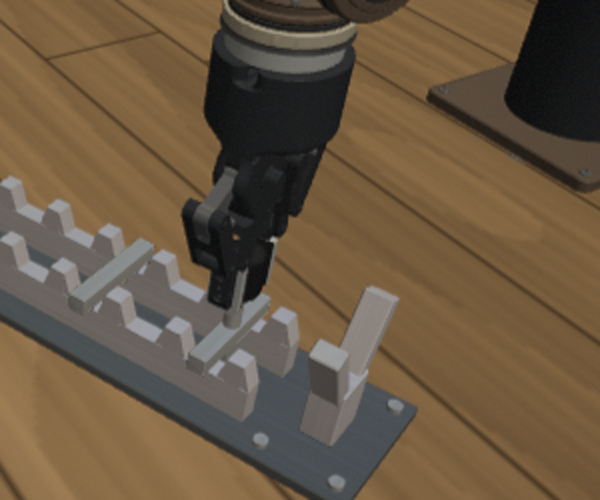

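The opening of 0.337 (about 29 mm) matches the knob, and the picture shows the fingers around it (240,270). I'm lifting.

Call:
move_arm(linear=[[0, 0, 0.005], [0, 0, 0.008], [0, 0, 0.01], [0, 0, 0.01], [0, 0, 0.01], [0, 0, 0.01], [0, 0, 0.01], [0, 0, 0.01], [0, 0, 0.005], [0, 0, 0], [0, 0, 0]], twist=[[0, 0, 0], [0, 0, 0], [0, 0, 0], [0, 0, 0], [0, 0, 0], [0, 0, 0], [0, 0, 0], [0, 0, 0], [0, 0, 0], [0, 0, 0], [0, 0, 0]])

```text
time: 5.05
eef_pos: [0.511, 0.1306, 0.1717]
tcp_rot: [0.56, 0.829, -0.001, -0.001]
contact_force: [-0.2, 0.1, -2.2]
opening: 0.336
```

```bash
python3 -c "
from h import *
st([.5133+.071,.1305-.178,.155])
from plant import read_camera
c=read_camera('scene');crop(c,260,560,50,300,'pics/a4.png',2)"
```

```text
t 5.05 p [0.511  0.1306 0.1717] jaw 21.93 turn -0.03 z [-0.0024 -0.0013 -1.    ] tilt fix deg [ 0.07 -0.14  0.  ] F [-0.2  0.1 -2.2] op 0.336 q [ 0.06  0.03  2.   -0.    1.12 -0.32]
to go [ 0.0733 -0.1781 -0.0167]
```

View pics/a4.png

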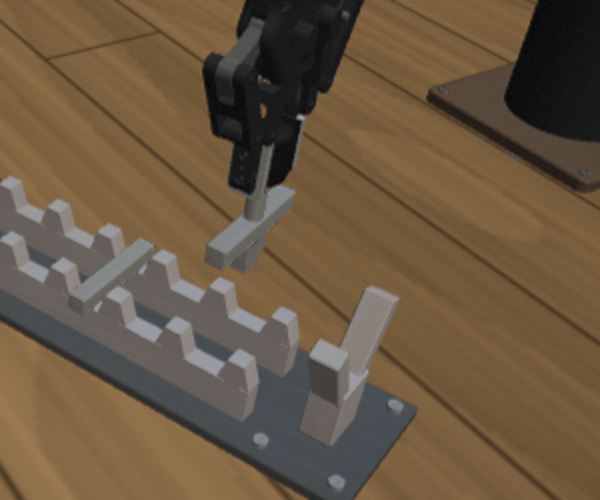

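The slide hangs clear at about 87 mm of lift, and the stop bar is still in the middle notch (112,275). I'm carrying it along.

Call:
move_arm(linear=[[0.004, -0.01, 0], [0.006, -0.015, 0], [0.007, -0.0175, 0], [0.007, -0.0175, 0], [0.007, -0.0175, 0], [0.007, -0.0175, 0], [0.007, -0.0175, 0], [0.007, -0.0175, 0], [0.007, -0.0175, 0], [0.007, -0.0175, 0], [0.004, -0.01, 0], [0, 0, 0], [0, 0, 0], [0, 0, 0]], twist=[[0, 0, 0], [0, 0, 0], [0, 0, 0], [0, 0, 0], [0, 0, 0], [0, 0, 0], [0, 0, 0], [0, 0, 0], [0, 0, 0], [0, 0, 0], [0, 0, 0], [0, 0, 0], [0, 0, 0], [0, 0, 0]])

```text
time: 6.27
eef_pos: [0.5781, -0.06, 0.1588]
tcp_rot: [0.56, 0.829, -0.007, -0.01]
contact_force: [-0.7, -0.1, -1.9]
opening: 0.334
```

```bash
python3 -c "
from h import *
st([.5838,-.0477,.0846])
from plant import read_camera
c=read_camera('scene');crop(c,180,480,0,300,'pics/a5.png',2)
c=read_camera('top');crop(c,100,380,150,350,'pics/a5t.png',2.5)"
```

```text
t 6.27 p [ 0.5781 -0.06    0.1588] jaw 21.95 turn -0.05 z [-2.410e-02 -4.000e-04 -9.997e-01] tilt fix deg [ 0.02 -1.38  0.  ] F [-0.7 -0.1 -1.9] op 0.334 q [-0.27  0.17  1.86 -0.01  1.13 -0.65]
to go [ 0.0057  0.0123 -0.0742]
```

View pics/a5.png

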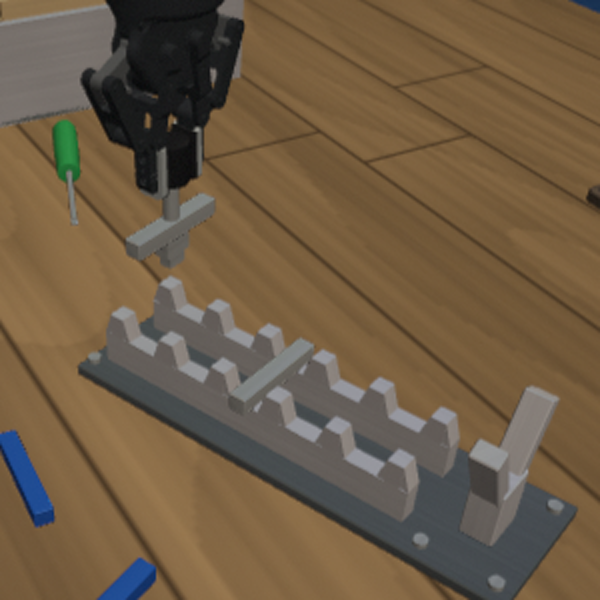

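View pics/a5t.png

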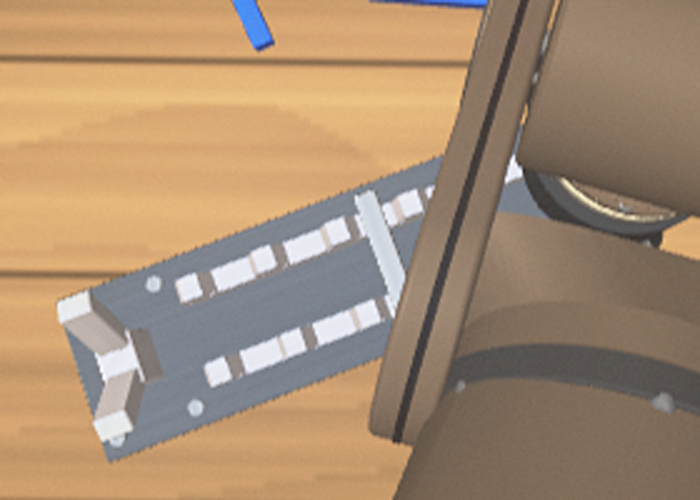

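Call:
move_arm(linear=[[0.003, 0.006, 0], [0.003, 0.006, 0], [0, 0, 0], [0, 0, 0]], twist=[[0, -0.7, 0], [0, -0.7, 0], [0, 0, 0], [0, 0, 0]])

```text
time: 6.7
eef_pos: [0.5839, -0.0431, 0.1592]
tcp_rot: [0.558, 0.83, 0.001, 0.001]
contact_force: [-0.1, -0.6, -2.1]
opening: 0.338
```

```bash
python3 -c "
from h import *
st([.5838,-.0477,.0846])"
```

```text
t 6.7 p [ 0.5839 -0.0431  0.1592] jaw 22.21 turn -0.31 z [ 3.e-03  5.e-04 -1.e+00] tilt fix deg [-0.03  0.17  0.  ] F [-0.1 -0.6 -2.1] op 0.338 q [-0.25  0.17  1.87  0.    1.1  -0.64]
to go [-0.0001 -0.0046 -0.0746]
```

Call:
move_arm(linear=[[0, -0.0035, 0], [0, 0, -0.01], [0, 0, -0.01], [0, 0, -0.01], [0, 0, 0], [0, 0, 0]], twist=[[0, 0.1, -0.3], [0, 0, 0], [0, 0, 0], [0, 0, 0], [0, 0, 0], [0, 0, 0]])

```text
time: 7.2
eef_pos: [0.5834, -0.046, 0.1256]
tcp_rot: [0.559, 0.829, 0.0, 0.0]
contact_force: [-0.4, -0.4, -2.3]
opening: 0.337
```

```bash
python3 -c "
from h import *
st([.5838,-.0477,.0846])
from plant import read_camera
c=read_camera('scene');crop(c,190,390,50,250,'pics/a6.png',3)"
```

```text
t 7.2 p [ 0.5834 -0.046   0.1256] jaw 21.96 turn -0.06 z [ 5.e-04  4.e-04 -1.e+00] tilt fix deg [-0.02  0.03  0.  ] F [-0.4 -0.4 -2.3] op 0.337 q [-0.25  0.21  1.89  0.    1.04 -0.64]
to go [ 0.0004 -0.0017 -0.041 ]
```

View pics/a6.png

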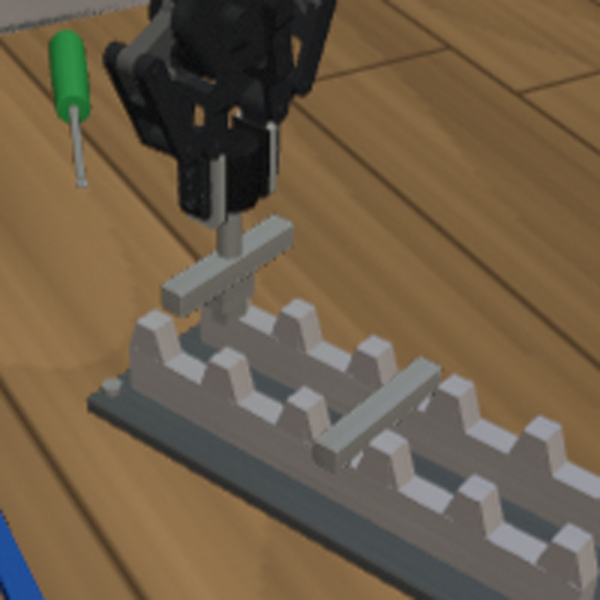

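The slide hangs level over the last notch pair with its crossbar across the track (230,265). I'm lowering it slowly.

Call:
move_arm(linear=[[0.0003, -0.001, -0.008], [0, -0.0005, -0.008], [0, 0, -0.007], [0, 0, -0.005], [0, 0, 0], [0, 0, 0]], twist=[[0, 0, 0], [0, 0, 0], [0, 0, 0], [0, 0, 0], [0, 0, 0], [0, 0, 0]])

```text
time: 7.75
eef_pos: [0.5833, -0.048, 0.0941]
tcp_rot: [0.56, 0.829, 0.0, -0.0]
contact_force: [-0.0, -1.3, -1.9]
opening: 0.337
```

```bash
python3 -c "
from h import *
st([.5838,-.0477,.0846])"
```

```text
t 7.75 p [ 0.5833 -0.048   0.0941] jaw 21.93 turn -0.03 z [-7.e-04  7.e-04 -1.e+00] tilt fix deg [-0.04 -0.04 -0.  ] F [-0.  -1.3 -1.9] op 0.337 q [-0.26  0.25  1.9   0.    0.99 -0.64]
to go [ 0.0005  0.0003 -0.0095]
```

Call:
move_arm(linear=[[0, 0, -0.004], [0, 0, -0.003], [0, 0, -0.001], [0, 0, 0], [0, 0, 0]], twist=[[0, 0, 0], [0, 0, 0], [0, 0, 0], [0, 0, 0], [0, 0, 0]])

```text
time: 8.17
eef_pos: [0.5839, -0.048, 0.0859]
tcp_rot: [0.56, 0.829, 0.0, 0.0]
contact_force: [0.4, 0.4, -1.6]
opening: 0.337
```

```bash
python3 -c "
from h import *
st([.5838,-.0477,.0846])
from plant import read_camera
c=read_camera('scene');crop(c,190,390,50,250,'pics/a7.png',3)"
```

```text
t 8.17 p [ 0.5839 -0.048   0.0859] jaw 21.93 turn -0.03 z [ 7.e-04  3.e-04 -1.e+00] tilt fix deg [-0.02  0.04  0.  ] F [ 0.4  0.4 -1.6] op 0.337 q [-0.26  0.27  1.91  0.    0.97 -0.64]
to go [-0.0001  0.0003 -0.0013]
```

View pics/a7.png

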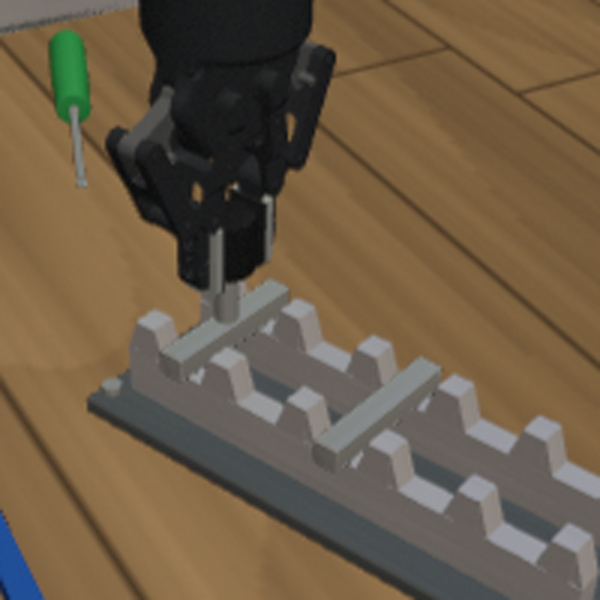

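Nearly seated in the last notch, about 1 mm high. I'll go down the last bit, then open.

Call:
move_arm(linear=[[0, 0, -0.001], [0, 0, -0.0005], [0, 0, 0]], twist=[[0, 0, 0], [0, 0, 0], [0, 0, 0]])

```text
time: 8.47
eef_pos: [0.5844, -0.0481, 0.085]
tcp_rot: [0.56, 0.829, 0.001, 0.001]
contact_force: [0.9, -0.3, -3.2]
opening: 0.336
```

Call:
move_arm(linear=[[0, 0, 0], [0, 0, 0], [0, 0, 0], [0, 0, 0], [0, 0, 0], [0, 0, 0], [0, 0, 0], [0, 0, 0], [0, 0, 0], [0, 0, 0]], twist=[[0, 0, 0], [0, 0, 0], [0, 0, 0], [0, 0, 0], [0, 0, 0], [0, 0, 0], [0, 0, 0], [0, 0, 0], [0, 0, 0], [0, 0, 0]], grip=1.0)

```text
time: 9.3
eef_pos: [0.5873, -0.0489, 0.0888]
tcp_rot: [0.56, 0.829, 0.002, 0.004]
contact_force: [0.7, 0.2, 1.3]
opening: 1.0
```

```bash
python3 -c "
from h import *
st([.5838,-.0477,.0846])
from plant import read_camera
c=read_camera('scene');crop(c,190,390,50,250,'pics/a8.png',3)"
```

```text
t 9.3 p [ 0.5873 -0.0489  0.0888] jaw 21.94 turn -0.04 z [ 0.0092 -0.0019 -1.    ] tilt fix deg [0.11 0.53 0.  ] F [0.7 0.2 1.3] op 1.0 q [-0.26  0.26  1.9   0.    0.97 -0.64]
to go [-0.0035  0.0012 -0.0042]
```

View pics/a8.png

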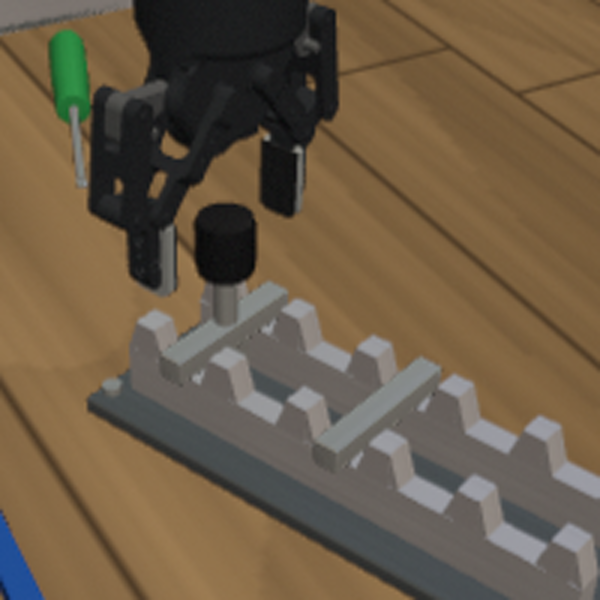

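The slide stands free between the open fingers (knob 225,243). I'm retreating straight up, then sideways clear of the top camera.

Call:
move_arm(linear=[[0, 0, 0.01], [0, 0, 0.015], [0, 0, 0.02], [0, 0, 0.02], [0, 0, 0.02], [0, 0, 0.02], [0, 0, 0.02], [0, 0, 0.01], [0, -0.02, 0], [0, -0.035, 0], [0, -0.035, 0], [0, -0.035, 0], [0, -0.035, 0], [0, -0.035, 0], [0, -0.035, 0], [0, -0.035, 0], [0, -0.02, 0], [0, 0, 0], [0, 0, 0], [0, 0, 0]], twist=[[0, 0, 0], [0, 0, 0], [0, 0, 0], [0, 0, 0], [0, 0, 0], [0, 0, 0], [0, 0, 0], [0, 0, 0], [0, 0, 0], [0, 0, 0], [0, 0, 0], [0, 0, 0], [0, 0, 0], [0, 0, 0], [0, 0, 0], [0, 0, 0], [0, 0, 0], [0, 0, 0], [0, 0, 0], [0, 0, 0]])

```text
time: 11.02
eef_pos: [0.582, -0.3443, 0.2375]
tcp_rot: [0.558, 0.83, 0.003, 0.005]
contact_force: [-0.5, 0.2, 0.4]
opening: 1.001
```

Run:
```python
from h import *;from plant import read_camera
import pickle
st()
c0=pickle.load(open('top0.pkl','rb'))
for n,box in(("top",(110,370,180,350)),("scene",(200,480,90,310))):
    c=read_camera(n);W=cloud(c);crop(c,*box,f"pics/e_{n}.png",2.6)
    q=W[box[2]:box[3],box[0]:box[1]].reshape(-1,3);q=q[~np.isnan(q[:,2])]
    k=(q[:,2]>.1085)&(q[:,2]<.118)&(np.hypot(q[:,0]-.585,q[:,1]+.048)<.03)
    print(n,"knob top",k.sum(),np.median(q[k][:,2]),cv2.minEnclosingCircle(q[k][:,:2].astype(np.float32)) if k.sum() else None)
    def bar(W):
        q=W.reshape(-1,3);q=q[~np.isnan(q[:,2])]
        d=q[:,:2]-[.55,.0414];a=.38;x=d@[np.cos(a),np.sin(a)];y=d@[-np.sin(a),np.cos(a)]
        m=(abs(x)<.05)&(abs(y)<.015)&(abs(q[:,2]-.051)<.003);return m.sum(),q[m].mean(0).round(4)
    print("stop bar now",bar(W),"before",bar(cloud(pickle.load(open(n+'0.pkl','rb')))))
```

```text
t 11.02 p [ 0.582  -0.3443  0.2375] jaw 22.18 turn -0.28 z [ 0.0113 -0.0012 -0.9999] tilt fix deg [0.07 0.65 0.  ] F [-0.5  0.2  0.4] op 1.001 q [-0.69  0.28  1.58  0.01  1.27 -1.08]
top knob top 334 0.11268582191878922 ((0.5843093991279602, -0.048508185893297195), 0.01477633323520422)
stop bar now (np.int64(464), array([0.5499, 0.0427, 0.0519])) before (np.int64(474), array([0.5498, 0.0427, 0.0519]))
scene knob top 175 0.11101673653580302 ((0.5872280597686768, -0.04744742438197136), 0.015264994464814663)
stop bar now (np.int64(395), array([0.5544, 0.0449, 0.05  ])) before (np.int64(396), array([0.5542, 0.0449, 0.05  ]))
```

View pics/e_top.png

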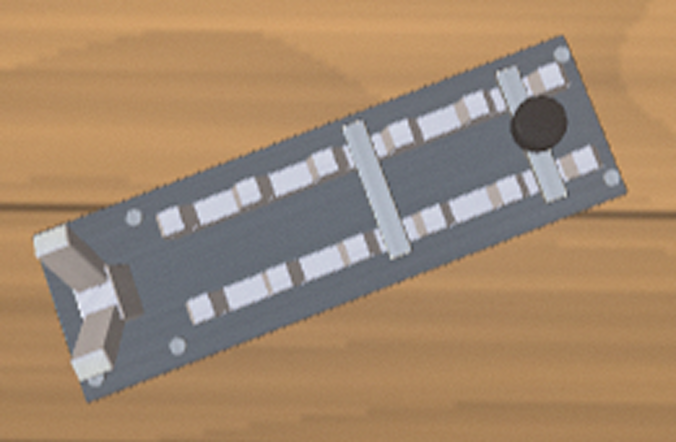

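View pics/e_scene.png

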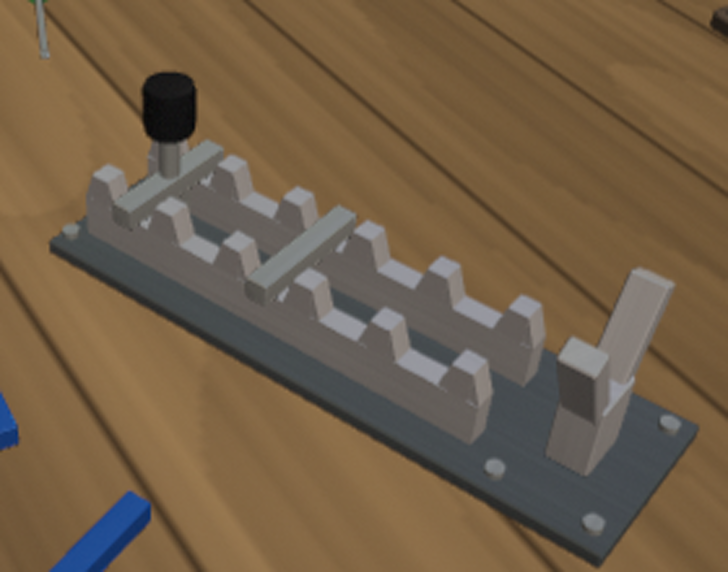

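The slide is seated in the last notch: knob top at the same height as at the start, and within about 1 mm of the target. The stop bar has not moved. I'm handing in.

```bash
python3 -c "
from plant import *
print(abs(get_state()['dq']).max());print(sign_off())"
```

```text
0.00917365021674418
the job is handed in; nothing more can be done
None
```

I moved the slide from the notch nearest the fork to the last notch, let go and backed the arm away. I handed the job in at about 11 s of the 32 s allowed; no verdict was reported. The lift was about 80 mm or more while it passed over the stop bar.

Last checks, from both cameras:
- **Slide position:** the knob centre is within about 1 mm of the last notch's fitted position in each camera's own frame. The two cameras differ by about 3 mm in x, roughly what their calibration allows.
- **Slide height:** the knob top is within 0.5 mm of its seated height at the start. In the pictures the crossbar lies across both cheeks and is fully down.
- **Stop bar:** it stayed in the middle notch, with a measured change of 0.2 mm or less.
- **Arm:** it stands clear of everything with the gripper open, and the force reading is only noise.

On the way, the carry overshot the last notch by about 12 mm while the slide was still in the air. I corrected this before lowering. No check failed.

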